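# Load the bearing nest and clip its cap down

### The arm

A 6-joint arm with a two-finger parallel gripper is mounted at the origin on the work surface. World frame = base frame: x ahead of the robot, y to its left, z up, the work surface at z = 0. Lengths are in m, angles in rad, forces in N, time in s.
With the tool pointing down it reaches from about 0.3 to 0.775 m from the base axis. Payload 14.6 kg.
Tool frame: the origin (TCP) lies midway between the tips of the shut fingers; the grasp point (between the pads) lies 19 mm behind it (ctrl.pinch_z is the z of the grasp point in the tool frame, in m); z points along the fingers, y is the line along which they close (so a half turn about z gives the same grasp; the last joint's range is limited). The gripper opens to 94 mm and grips with 3 to 60 N. Pads are 16 mm wide; open, the fingers measure 119 mm over their backs; the gripper's body (75 mm by 177 mm) begins 78 mm behind the grasp point.
Start: joints at [1.054, 0.3, 1.521, -0, 1.321, -0.067], TCP at [0.239, 0.495, 0.205] pointing down, gripper open.
Joint ranges: [-3.03, 3.03], [-0.79, 2.21], [0.23, 2.52], [-1.04, 4.18], [0, 3.07], [-2.55, 2.55]. Speed limits (rad/s): [2.22, 2.22, 2.57, 3.14, 3.14, 3.14].

### API

Orientations are given as [roll, pitch, yaw] about the fixed x, y, z axes, in that order (R = Rz(yaw) Ry(pitch) Rx(roll)).
In Python, from station import ctrl, camera, ticket gives the robot as it stands. The module is installed in compiled form; this text tells all that it offers.
- The arm moves only by the shell command python3 -m inch 'ROWS' [FORCE]. ROWS is text: rows parted by semicolons, each of 7 numbers parted by spaces: the opening, from -1 (shut) to 1 (fully open), then the shift along the tool's x, y, z in units of 0.03 m (1.0 is 0.03 m), then the turn, a rotation vector about the tool's x, y, z in units of 10 degrees (1.0 is 10 degrees). In form: grip dx dy dz rx ry rz; .... A call has 1 to 10 rows; each row shifts and turns the commanded pose from where the row before left it, along the tool's axes as they then stand; what a row does not reach is not made up. A row lasts 1/8 s, in which the tool goes at most 62.5 mm and 10.7 degrees, less where a joint would pass 70% of its speed; a pose out of reach is approached as far as the arm can. A call with a number of a shift or a turn outside -1 to 1 is refused whole. A call with a gripper value outside its range is refused whole. The fingers move at their own pace and stop on an object; FORCE is the grip in N (left out, the last holds). Time passes only in rows, so rows that do not move let the fingers close. It gives the time, the measured TCP pose, the force, the opening and the grip force at its end, in the units of the state.
- ctrl.get_obs(): the state, without advancing time (a new reading comes with each control period).
- camera(name): name is "scene" or "top" or "wrist"; returns a dict with "img" (480x640x3 uint8, blue, green, red), "range_z" (480x640 float32, m along the optical axis (not along the pixel's ray), 0 where there is no reading), "intrinsics" (3x3 intrinsics, pixels), "k1" (the pictures are not rectified: a ray, as slopes to the right and down, at radius r is drawn at 1 + k1 r^2 times it, then the intrinsics apply), "view" (4x4, takes a point from world to camera coordinates). Camera axes: x right, y down, z forward; pixel columns grow to the right and rows downward; lengths in m; the calibration is good to about 2 mm. A picture is of the moment at which its call begins.
- ticket.hand_in(): hands the job in; it is judged then, once.
The state is a dict: "time_s": time; "qpos": joint angles; "joint_vel": joint speeds; "tau": joint torques, N m; "ee_pos": TCP position; "eef_rot": TCP orientation; "force": force on the tool from outside, world axes, zero at the start; "moment": the same for the moment, N m; "grip_width": finger opening in m; "grip_force": force on a finger pad.
Only numpy, scipy, OpenCV 4.12 (cv2) and the standard library are available. Lean on these libraries where they do the work, as an engineer would, in place of code of your own. Each camera call takes 0.05 s, during which the arm holds its last target. There are 200 camera calls.

### The job

Build up the bearing stack in the four-post nest: first the bearing, then the spacer ring, then the cap, each lying flat and with the cap's bent lip turned to lie against the nest's sloping front lip. Then squeeze the sprung clip open to take it off its stand, slide its jaws down over both lips near the middle of their edge, in line with their slope, and let it go so that it grips the two together. Leave the other things on the bench where they are.

Things in the scene. Friction and masses are not known exactly. Their poses are not given: they have to be found in the camera images.
- nest: Fixed grey block 116 x 90, 25 mm high, with four steel guide posts (10 mm thick, coned tips, 36 mm tall) in a square round the seat: discs of 50 mm drop in with 1.5 mm to spare all round. Gaps of 34 mm between posts let fingers in at left and right (y) and the cap's tongue out in front (-x), where the fixed lip stands. Origin at bench level under the seat's centre, z up.
- nest_seat (a point): Centre of the seat between the posts, on the block's top face, 25 mm above the bench; axes as the nest's.
- nest_lip: The nest's fixed steel lip, 3 mm thick, 44 wide, leaning forward (nest -x) 30 deg from vertical. Origin: middle of the pair's top edge, 76 mm above the bench, 64 in front of the seat, between fixed lip and seated cap's lip. z up the slope out of the edge, y along the edge, x normal, back and up. 30 mm of both lips is free below the edge; the pair is 6 to 7.5 mm thick.
- bearing: Sealed ball bearing: a steel ring with black seals, 50 mm diameter, 14 mm thick, small bore of 17 mm, lying flat. Origin under its centre, z up its axis.
- spacer: Plain aluminium spacer ring, 50 mm diameter, 8 mm thick, large bore of 36 mm, lying flat. Origin under its centre, z up its axis.
- cap: Aluminium disc 50 dia, 5 mm thick, with a grip rib on top (30 long in x, 12 wide, centred at x = -8 mm, top at 23 mm) and towards -x a tongue 31 wide that bends up at x = -46 into a lip 3 thick, 44 wide, 32 long, leaning forward 30 deg from vertical, edge 30 mm up. Origin under the disc's centre, z up. Seated with its x along the nest's x, its lip lies along the inner face of the fixed lip.
- clip: Sprung steel clip like a wide clothes-peg, 22 mm wide (x), 84 long. Origin on the pivot; z up to the handles, which end 46 mm above it and spread 49 mm over all in y when shut; jaws below, pads their last 14 mm. Squeezing the handles along y (10 to 15 N, until parallel, 20 mm over all) opens the jaws to 27 mm. Starts on the stand's strip, y across it. Frame of the -y half.
- clip_jaw (a joint): Angle between the clip's halves: 0 with the pads parallel 6 mm apart, grows to 0.60 rad as the handles are squeezed fully.
- clip_mouth (a point): The end of the clip's jaws, midway between the pads, 38 mm below the pivot along the clip's -z; axes as the clip's.
- stand: The clip stand, fixed: a grey foot 90 x 100 mm, 12 high, with an upright aluminium strip 6 mm thick (x), 80 wide (y), top edge 70 mm above the bench. Origin under its centre. The clip is parked on the top edge, jaws 16 mm down over it.
- drift_a: a blue anodised stepped press drift, 42 mm across, 24 tall (bystander); origin under its centre
- drift_b: a blue anodised stepped press drift, 34 mm across, 24 tall (bystander); origin under its centre
- driver: a screwdriver lying in front of the nest (bystander)
- tin: a round metal tin, 60 mm across, 60 tall (bystander); origin under its centre
- carton: a small cardboard box 60 x 85 x 45 mm (bystander); origin under its centre
- wing_nut: a steel wing nut, 44 mm across the wings, 18 tall (bystander); origin under its centre
- pencil: a yellow pencil 165 mm long lying flat (bystander)
Things that resemble listed ones, but are neither listed nor needed, are in the scene too. What is shaped like the clip but blue is not meant. What is shaped like the bearing but pink is not meant.

How it is judged:
By the outcome, as a careful person would: the job done as asked, in the order asked, and still so for the second after the job is handed in, with the robot touching nothing.
It also fails if it takes over 72 s, if anything falls off the work surface, if the arm or the gripper's body presses on something with over 40 N, if the wrist force passes 120 N, or if a joint passes its speed limit or range.

## Working session

There is one attempt and no reset: what is moved stays moved. The work goes in short steps, Python scripts to look and compute and a shell command to move; the robot and the scene stay as the last step left them, time stands still between calls to the robot, and variables do not carry over. Pictures are saved under pics/ and viewed, at most 12 in all, crops included, and the job is handed in when it is done.

```bash
mkdir -p pics; ls
cat > h.py <<'E'
import numpy as np, cv2
from station import ctrl, camera
from scipy.spatial.transform import Rotation as R
def rays(c,uv):
    uv=np.atleast_2d(np.float64(uv));K=np.array(c["intrinsics"]);k=c["k1"]
    d=np.c_[(uv[:,0]-K[0,2])/K[0,0],(uv[:,1]-K[1,2])/K[1,1]]
    s=d.copy()
    for _ in range(20): s=d/(1+k*(s**2).sum(1,keepdims=True))
    return np.c_[s,np.ones(len(s))]
def pts(c,uv,z=None):
    """world points: by range image, or on plane z"""
    r=rays(c,uv);T=np.linalg.inv(c["view"]);o=T[:3,3];d=r@T[:3,:3].T
    if z is None:
        uv=np.atleast_2d(uv).astype(int);t=c["range_z"][uv[:,1],uv[:,0]]
    else: t=(z-o[2])/d[:,2]
    return o+d*np.ravel(t)[:,None]
def cloud(c):
    v,u=np.nonzero(c["range_z"]>0); uv=np.c_[u,v]
    return uv,pts(c,uv)
def proj(c,p):
    q=np.atleast_2d(p)@c["view"][:3,:3].T+c["view"][:3,3];s=q[:,:2]/q[:,2:]
    s=s*(1+c["k1"]*(s**2).sum(1,keepdims=True));K=np.array(c["intrinsics"])
    return s*[K[0,0],K[1,1]]+[K[0,2],K[1,2]]
E
python3 - <<'E'
from h import *
for n in ("top","scene"):
    c=camera(n);cv2.imwrite(f"pics/{n}0.png",c["img"]);print(n,c["k1"],np.linalg.inv(c["view"]).round(3).tolist(),c["intrinsics"])
o=ctrl.get_obs();print(o,ctrl.pinch_z)
E
```

```text
pics
top -0.0056832326869555765 [[0.008, -0.996, 0.089, 0.458], [-1.0, -0.008, -0.003, -0.035], [0.004, -0.089, -0.996, 1.385], [0.0, 0.0, 0.0, 1.0]] [[602.88907433   0.         317.24569984]
 [  0.         602.88907433 239.71975901]
 [  0.           0.           1.        ]]
scene 0.016675231255233035 [[0.125, 0.84, -0.528, 1.174], [0.992, -0.105, 0.069, -0.128], [0.003, -0.533, -0.846, 1.019], [0.0, 0.0, 0.0, 1.0]] [[497.46221899   0.         328.26675124]
 [  0.         497.46221899 237.47857375]
 [  0.           0.           1.        ]]
{'time_s': 0.1, 'qpos': array([ 1.05439214e+00,  3.00427999e-01,  1.52149490e+00, -2.83392261e-06,
        1.32069480e+00, -6.66371017e-02]), 'joint_vel': array([ 0.00031064,  0.00111808, -0.00128076, -0.00113296, -0.00127088,
        0.00270944]), 'tau': array([ 6.63605751e-04, -5.32648587e+01, -3.53281045e+01,  7.08840997e-02,
        2.34844390e-02, -2.77485282e-05]), 'ee_pos': array([0.2390261 , 0.49509516, 0.20494643]), 'eef_rot': array([-3.14056970e+00, -6.55163708e-05,  2.69182624e+00]), 'force': array([-0.30847131,  0.18180306, -0.54290191]), 'moment': array([-0.00946407, -0.0212913 , -0.0021444 ]), 'grip_force': 0.0, 'grip_width': 0.09424366464973195} -0.0188
```

View pics/top0.png

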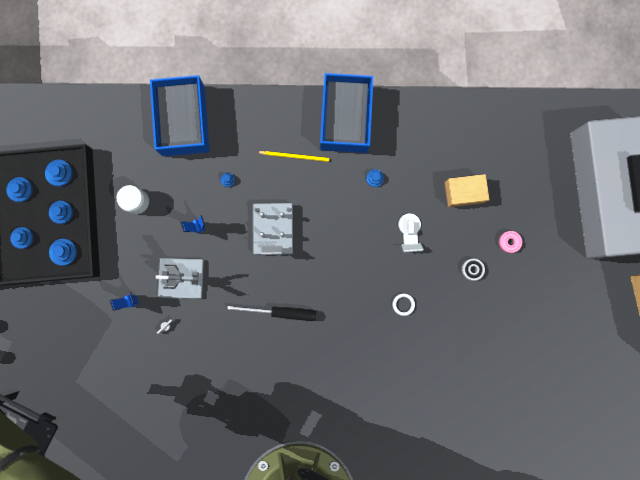

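View pics/scene0.png

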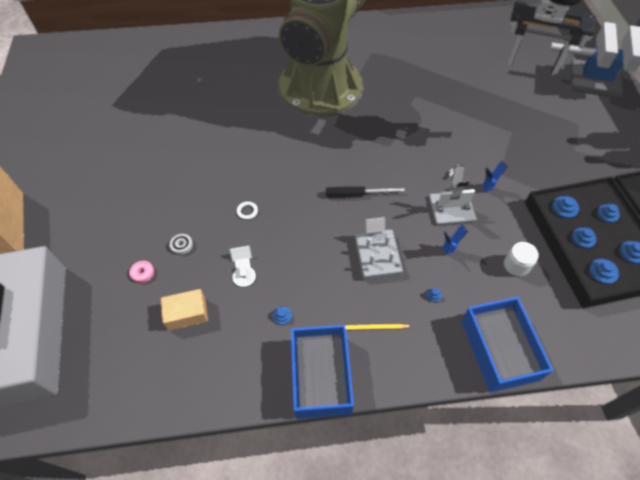

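The top view shows the nest at (273,228) with its lip towards the robot, and the clip on its stand at (180,278). It also shows the spacer at (403,304), the cap at (410,230) and the steel bearing at (473,269). Possible mix-ups:
- **Bearing:** steel with black seals at (473,269), against pink at (511,241). I choose steel.
- **Clip:** grey on the stand at (180,278), against blue at (193,225) and (123,301). I choose grey.
- **Spacer:** only the ring at (403,304).
- **Cap:** only (410,230).

Run:
```python
from h import *
for n in ("top","scene"):
    c=camera(n);uv,p=cloud(c)
    print(n,"bench z",np.median(p[(abs(p[:,2])<.02)][:,2]).round(4))
    H=np.full((480,640),-1.);H[uv[:,1],uv[:,0]]=p[:,2]
    X=np.zeros((480,640,3));X[uv[:,1],uv[:,0]]=p
    m=((H>.004)&(H<.15)&(X[...,0]>.33)&(X[...,0]<.75)&(abs(X[...,1])<.5)).astype(np.uint8)
    k,l,s,ce=cv2.connectedComponentsWithStats(m)
    for i in range(1,k):
        if s[i,4]<60: continue
        q=X[l==i];g=q[q[:,2]>np.percentile(q[:,2],50)-.004]
        (rc,rs,ra)=cv2.minAreaRect((q[:,:2]*1000).astype(np.float32))
        print(i,ce[i].round(0),s[i,4],"mean",q.mean(0).round(3),"zmax",np.percentile(q[:,2],[50,98]).round(3),"rect",np.round(rc,1),np.round(rs,1),round(ra,1),"bgr",c["img"][l==i].mean(0).round())
t=cv2.imread("pics/top0.png");s=cv2.imread("pics/scene0.png")
a=cv2.resize(t[200:320,380:530],None,fx=2.66,fy=2.5,interpolation=2);b=cv2.resize(t[190:310,145:305],None,fx=2.5,fy=2.5,interpolation=2)
d=cv2.resize(s[190:290,120:270],(399,300),interpolation=2);e=cv2.resize(s[155:275,345:505],(400,300),interpolation=2)
cv2.imwrite("pics/crop1.png",np.vstack([np.hstack([a,b]),np.hstack([d,e])]))
```

```text
top bench z -0.0004
1 [ 87. 226.] 1966 mean [0.605 0.481 0.033] zmax [0.035 0.048] rect [620. 479.] [259.8  41.9] 0.0 bgr [39. 38. 37.]
39 [375. 177.] 225 mean [ 0.726 -0.17   0.015] zmax [0.015 0.028] rect [ 728.1 -172. ] [38.9 43. ] 76.4 bgr [180. 106.  46.]
102 [227. 179.] 152 mean [0.719 0.17  0.014] zmax [0.013 0.03 ] rect [720.2 170.1] [33.6 31.2] 45.5 bgr [160.  94.  42.]
162 [467. 190.] 1169 mean [ 0.694 -0.375  0.041] zmax [0.044 0.05 ] rect [ 699.8 -384.3] [ 69.1 101.4] 7.4 bgr [132. 202. 232.]
296 [133. 199.] 724 mean [0.665 0.375 0.05 ] zmax [0.057 0.064] rect [672.4 389.3] [80.9 60.7] 67.2 bgr [214. 212. 209.]
601 [273. 228.] 2045 mean [0.605 0.063 0.029] zmax [0.025 0.073] rect [606.1  63.5] [123.9  96.5] 3.3 bgr [186. 178. 167.]
745 [411. 233.] 468 mean [ 0.598 -0.253  0.013] zmax [0.009 0.031] rect [ 599.2 -253.2] [93.2 48.4] 5.7 bgr [228. 225. 219.]
771 [193. 225.] 276 mean [0.607 0.236 0.057] zmax [0.055 0.086] rect [610.7 242.1] [35.5 65.5] 16.3 bgr [137.  68.  30.]
1033 [510. 241.] 335 mean [ 0.581 -0.479  0.012] zmax [0.012 0.019] rect [ 582.8 -477.8] [57.6 43.4]
[... 1817 characters left out ...]
[0.056 0.063] rect [670.5 378.7] [57.9 57.6] 10.5 bgr [193. 191. 190.]
904 [242. 265.] 608 mean [ 0.598 -0.251  0.013] zmax [0.009 0.031] rect [ 594.9 -253.5] [109.   50.6] 5.1 bgr [226. 224. 222.]
1085 [142. 271.] 349 mean [ 0.584 -0.479  0.013] zmax [0.014 0.019] rect [ 578.5 -477.2] [45.3 57.7] 86.4 bgr [200. 168. 235.]
1470 [434. 294.] 164 mean [0.725 0.169 0.015] zmax [0.014 0.027] rect [721.8 171.7] [32.3 33.6] 19.2 bgr [148.  96.  62.]
1484 [184. 309.] 1475 mean [ 0.704 -0.375  0.04 ] zmax [0.045 0.05 ] rect [ 685.2 -383. ] [89.2 98.3] 4.7 bgr [135. 184. 213.]
1719 [282. 315.] 268 mean [ 0.733 -0.17   0.015] zmax [0.014 0.027] rect [ 730.  -170.4] [39.9 40.5] 88.2 bgr [167. 106.  66.]
```

View pics/crop1.png

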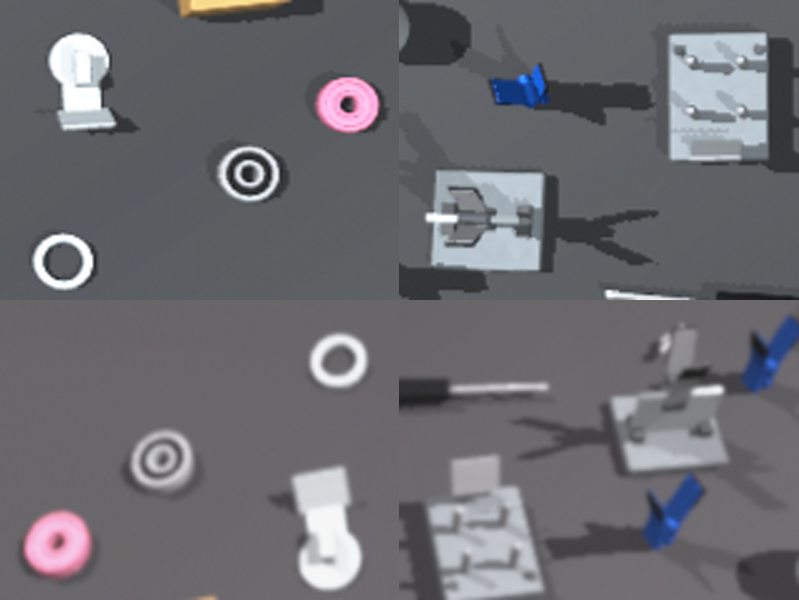

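The crop confirms the choices: steel bearing with black seals, spacer ring, cap with its lip towards the robot, and grey clip on the strip. I'll fly over the clip and the nest with the wrist camera.

```bash
python3 -m inch '1 0 0 -1 0 0 -0.96; 1 0 0 -1 0 0 -0.96; 1 0 0 -1 0 0 -0.96; 1 -1 -1 0 0 0 0; 1 -1 -1 0 0 0 0; 1 -1 -1 0 0 0 0; 1 -1 -1 0 0 0 0' ; python3 -m inch '1 -1 -1 0 0 0 0;1 -1 -1 0 0 0 0;1 -1 -1 0 0 0 0;1 -1 -1 0 0 0 0;1 0 0 0 0 0 0'
python3 - <<'E'
from h import *
c=camera("wrist");np.save("w_clip.npy",c,allow_pickle=True);cv2.imwrite("pics/w1.png",c["img"])
T=np.linalg.inv(c["view"]);print(T.round(3),c["intrinsics"][0][0],c["k1"])
E
python3 -m inch '1 -0.6 -1 0 0 0 0;1 -0.6 -1 0 0 0 0;1 -0.6 -1 0 0 0 0;1 -0.4 -1 0 0 0 0;1 -0.4 -1 0 0 0 0;1 -0.4 -1 0 0 0 0;1 0 -1 0 0 0 0;1 0 0 0 0 0 0'
python3 - <<'E'
from h import *
c=camera("wrist");np.save("w_nest.npy",c,allow_pickle=True);cv2.imwrite("pics/w2.png",c["img"])
a=cv2.imread("pics/w1.png");cv2.imwrite("pics/w12.png",cv2.resize(np.vstack([a,c["img"]]),(400,600)))
E
```

```text
time_s: 1.08
ee_pos: [0.3661, 0.3808, 0.2954]
eef_rot: [-3.142, -0.0, -3.089]
force: [-0.6, 0.2, 0.4]
grip_width: 0.0939
grip_force: 0.0
time_s: 1.7
ee_pos: [0.4929, 0.2665, 0.2948]
eef_rot: [-3.141, -0.001, -3.092]
force: [-0.2, 0.9, -0.3]
grip_width: 0.0944
grip_force: 0.0
[[-0.05   0.956  0.288  0.409]
 [ 0.999  0.048  0.014  0.262]
 [-0.001  0.288 -0.958  0.475]
 [ 0.     0.     0.     1.   ]] 372.176370840022 -0.04263718133755914
time_s: 2.75
ee_pos: [0.5922, 0.0629, 0.2954]
eef_rot: [3.142, -0.0, -3.09]
force: [0.4, 0.6, -0.1]
grip_width: 0.0943
grip_force: 0.0
```

View pics/w12.png

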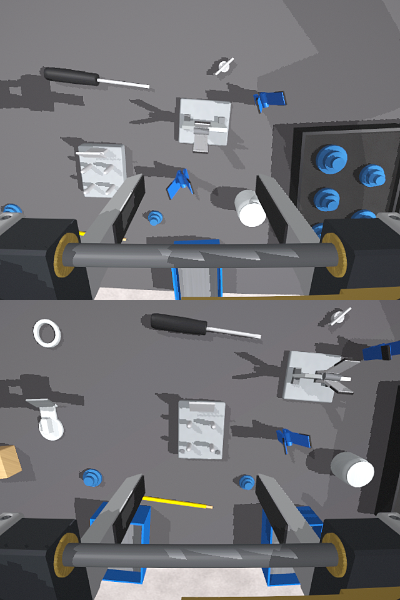

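Both wrist views are clear: the nest is at (~402,215) in full-size pixels of the second view and the clip is at (~325,190) of the first. Next I fit their poses from range data.

```bash
cat > fit.py <<'E'
from h import *
def load(n): return np.load(n,allow_pickle=True).item()
def near(p,x,y,r): return np.hypot(p[:,0]-x,p[:,1]-y)<r
def rect(q):
    rc,rs,ra=cv2.minAreaRect((q[:,:2]*1000).astype(np.float32));return np.round(rc,1),np.round(rs,1),round(ra,1)
E
python3 - <<'E'
from fit import *
for name in ("w_nest.npy","w_clip.npy"):
    c=load(name);uv,p=cloud(c)
    print(name,"bench",np.median(p[abs(p[:,2])<.01,2]).round(4))
    n=p[near(p,.605,.063,.09)]
    t=n[(n[:,2]>.02)&(n[:,2]<.03)];print("block z",np.median(t[:,2]).round(4),rect(t))
    g=n[n[:,2]>.052]
    if name=="w_nest.npy":
        X=g[(g[:,0]>.57)]
        crit=(3,100,1e-6);_,lab,ce=cv2.kmeans(X.astype(np.float32),4,None,crit,10,2)
        print("posts",ce.round(4),"mean",ce.mean(0).round(4),np.bincount(lab.ravel()))
        L=n[(n[:,0]<.565)&(n[:,2]>.045)]
        print("lip n",len(L),L.min(0).round(4),L.max(0).round(4))
        e=L[L[:,2]>.066];print("lip top",e.mean(0).round(4),len(e),np.polyfit(e[:,1],e[:,0],1).round(3))
        for nm,x,y,h in (("spacer",.4375,-.235,.008),("cap",.598,-.252,.005),("bearing",.5195,-.393,.014)):
            q=p[near(p,x,y,.06)&(p[:,2]>h-.003)&(p[:,2]<h+.004)]
            if len(q)>30: print(nm,len(q),np.median(q[:,2]).round(4),rect(q))
        q=p[near(p,.6,-.252,.07)]
        rib=q[(q[:,2]>.018)&(q[:,0]>.59)];print("rib",len(rib),rect(rib),"lip",rect(q[(q[:,2]>.02)&(q[:,0]<.575)]))
    s=p[near(p,.491,.27,.09)]
    t=s[(s[:,2]>.008)&(s[:,2]<.016)];print("foot",len(t),rect(t))
    t=s[(s[:,2]>.064)&(s[:,2]<.073)];print("strip top",len(t),rect(t),np.median(t,0).round(4))
    t=s[(s[:,2]>.085)];print("clip",len(t),t.min(0).round(4),t.max(0).round(4),rect(t),t.mean(0).round(4))
    t=s[(s[:,2]>.128)];print("handle tops",len(t),rect(t),np.sort(t[:,0])[::8].round(3))
E
```

```text
w_nest.npy bench 0.0007
block z 0.0255 (array([605.7,  64.7]), array([115.1,  89.1]), 1.0)
posts [[0.5893 0.0122 0.3458]
 [0.5806 0.1109 0.3804]
 [0.5804 0.0136 0.4097]
 [0.61   0.0642 0.0586]] mean [0.5901 0.0502 0.2986] [ 5340 11833  9684   233]
lip n 23225 [ 0.5452 -0.0168  0.0461] [0.565  0.1383 0.4272]
lip top [0.5607 0.0728 0.4052] 22953 [-0.035  0.563]
spacer 794 0.0083 (array([ 436.4, -234.4]), array([49.1, 49.6]), 18.0)
cap 1625 0.005 (array([ 597.6, -251.4]), array([116.3, 117.4]), 2.7)
rib 262 (array([ 611.7, -249.2]), array([29.9, 13.8]), 5.7) lip (array([ 561.7, -252.8]), array([ 9.3, 45.3]), 2.3)
foot 4734 (array([491.4, 273.5]), array([100.9,  91.1]), 89.0)
strip top 377 (array([493.5, 273.3]), array([80.5, 18.4]), 82.4) [0.4914 0.2573 0.0702]
clip 1705 [0.4663 0.2541 0.0854] [0.5158 0.2814 0.1414] (array([491.1, 267.8]), array([27.2, 49.4]), 89.7) [0.4895 0.2655 0.1158]
handle tops 563 (array([491. , 267.2]), array([25. , 49.4]), 89.3) [0.466 0.467 0.467 0.467 0.468 0.468 0.468 0.468 0.469 0.469 0.469 0.469
 0.469 0.47  0.47  0.47  0.47  0.47  0.471 0.471 0.471 0.471 0.471 0.471
 0.472 0.472 0.472 0.472 0.472 0.473 0.473 0.473 0.473 0.473 0.473 0.474
 0.474 0.474 0.474 0.475 0.508 0.508 0.509 0.509 0.509 0.509 0.51  0.51
 0.51  0.511 0.511 0.511 0.511 0.511 0.512 0.512 0.512 0.512 0.513 0.513
 0.513 0.513 0.514 0.514 0.514 0.514 0.515 0.515 0.515 0.515 0.516]
w_clip.npy bench 0.0007
block z 0.0256 (array([605.6,  65.4]), array([118.1,  89.9]), 0.9)
foot 3759 (array([491.3, 273.5]), array([99.9, 89.2]), 88.5)
strip top 318 (array([490.9, 273.4]), array([79.7,  6.6]), 89.0) [0.4902 0.2862 0.0704]
clip 65786 [0.4546 0.1847 0.0902] [0.516  0.3448 0.4267] (array([487.2, 266.1]), array([ 57.9, 160.3]), 2.9) [0.4723 0.2655 0.3936]
handle tops 64986 (array([487.2, 266.1]), array([ 57.9, 160.3]), 2.9) [0.455 0.455 0.455 ... 0.515 0.515 0.516]
```

Run:
```python
from fit import *
c=load("w_nest.npy");uv,p=cloud(c);p=p[p[:,2]<.15]
n=p[near(p,.605,.063,.09)]
g=n[(n[:,2]>.05)&(n[:,0]>.57)]
_,lab,ce=cv2.kmeans(g.astype(np.float32),4,None,(3,100,1e-6),10,2)
print("posts",ce.round(4).tolist(),"mean",ce.mean(0).round(4),np.bincount(lab.ravel()))
L=n[(n[:,0]<.572)&(n[:,2]>.04)];print("lip",rect(L),L.min(0).round(4),L.max(0).round(4))
q=p[near(p,.6,-.252,.07)]
dsk=q[(q[:,0]>.597)&(q[:,2]>.003)&(q[:,2]<.008)]
print("disc circle",cv2.minEnclosingCircle((dsk[:,:2]*1000).astype(np.float32)),dsk[:,0].max())
rib=q[(q[:,2]>.019)&(q[:,0]>.585)&(q[:,2]<.026)];print("rib",rect(rib),np.median(rib,0).round(4))
l=q[(q[:,2]>.008)&(q[:,0]<.58)];print("cap lip",rect(l),l.min(0).round(4),l.max(0).round(4))
e=l[l[:,2]>.024];print(len(e),e.mean(0).round(4),np.polyfit(e[:,1],e[:,0],1))
tg=q[(q[:,2]>.003)&(q[:,2]<.007)&(q[:,0]<.592)&(q[:,0]>.572)];print("tongue",rect(tg))
```

```text
posts [[0.631600022315979, 0.08669999986886978, 0.05790000036358833], [0.6326000094413757, 0.04270000010728836, 0.05779999867081642], [0.5884000062942505, 0.04179999977350235, 0.058400001376867294], [0.5873000025749207, 0.08590000122785568, 0.05849999934434891]] mean [0.61   0.0643 0.0582] [62 65 62 60]
lip (array([554.5,  63.6]), array([18.7, 43.3]), 0.4) [0.5452 0.042  0.0461] [0.5639 0.0853 0.0773]
disc circle ((644.6876831054688, -250.87217712402344), 49.42290115356445) 0.6587137216660228
rib (array([ 611.8, -249.4]), array([29.9, 13.5]), 5.7) [ 0.6112 -0.2481  0.0234]
cap lip (array([ 565.2, -252.7]), array([16.6, 45.8]), 4.5) [ 0.5563 -0.2754  0.008 ] [ 0.5747 -0.2302  0.0329]
187 [ 0.56   -0.252   0.0289] [-0.06624882  0.54326993]
tongue (array([ 583.4, -256. ]), array([ 18.9, 121.8]), 3.6)
```

```bash
python3 -m inch '1 0.18 -1 0.2 0 0 0.18;1 0.18 -1 0.2 0 0 0;1 0.18 -1 0.2 0 0 0;1 0.18 -1 0.2 0 0 0;1 0.18 -1 0.2 0 0 0;1 0.18 -1 0.2 0 0 0;1 0.18 -1 0.2 0 0 0;1 0.18 -1 0.2 0 0 0' >/dev/null; python3 -m inch '1 0.18 -1 0.3 0 0 0;1 0.18 -1 0.3 0 0 0;1 0.18 -1 0.3 0 0 0;1 0.18 -1 0.4 0 0 0;1 0.18 -1 0.4 0 0 0;1 0.18 -1 0.4 0 0 0;1 0.18 -1 0.4 0 0 0;1 0 -0.15 0 0 0 0;1 0 0 0 0 0 0'
python3 - <<'E'
from fit import *
c=camera("wrist");np.save("w_b.npy",c,allow_pickle=True);cv2.imwrite("pics/wb.png",c["img"])
uv,p=cloud(c);o=ctrl.get_obs();print(o["ee_pos"],o["eef_rot"],np.median(p[abs(p[:,2])<.01,2]))
q=p[near(p,.5195,-.393,.045)&(p[:,2]>.008)&(p[:,2]<.02)];print("bearing",rect(q),np.median(q[:,2]),cv2.minEnclosingCircle((q[:,:2]*1000).astype(np.float32)))
t=o["ee_pos"];f=p[near(p,*t[:2],.075)&(p[:,2]>t[2]-.01)&(p[:,2]<t[2]+.03)]
for s in (f[f[:,1]<t[1]],f[f[:,1]>t[1]]): print("finger",len(s),np.percentile(s,[2,50,98],axis=0).round(4).tolist())
E
```

```text
time_s: 4.92
ee_pos: [0.523, -0.3917, 0.1729]
eef_rot: [-3.142, 0.0, -3.119]
force: [0.3, -1.0, -0.1]
grip_width: 0.0943
grip_force: 0.0
[ 0.52304683 -0.39160257  0.1730968 ] [-3.14128067e+00  6.95662401e-04 -3.11882996e+00] 0.0006906617468401266
bearing (array([ 516.6, -394.1]), array([49.6, 49. ]), 54.5) 0.013843756146469544 ((516.712890625, -394.2597961425781), 24.94534683227539)
finger 1145 [[0.5144, -0.4502, 0.1746], [0.5161, -0.4399, 0.1906], [0.5317, -0.4384, 0.2026]]
finger 1144 [[0.512, -0.3452, 0.1744], [0.5139, -0.3439, 0.1907], [0.5295, -0.3337, 0.2026]]
```

```bash
python3 -m inch '1 0.2 -0.09 0.8 0 0 0;1 0 0 1 0 0 0;1 0 0 1 0 0 0;1 0 0 1 0 0 0;1 0 0 1 0 0 0;1 0 0 0.85 0 0 0;1 0 0 0 0 0 0' 30; python3 -m inch '-1 0 0 0 0 0 0;-1 0 0 0 0 0 0;-1 0 0 0 0 0 0;-1 0 0 0 0 0 0;-1 0 0 0 0 0 0' 30
```

```text
time_s: 5.85
ee_pos: [0.5168, -0.3945, 0.0025]
eef_rot: [3.141, -0.0, -3.119]
force: [-0.4, 1.0, 0.6]
grip_width: 0.0939
grip_force: 0.0
time_s: 6.48
ee_pos: [0.5162, -0.3957, 0.0031]
eef_rot: [3.141, -0.0, -3.12]
force: [-0.3, 0.8, 1.6]
grip_width: 0.0494
grip_force: 30.0
```

```bash
python3 -m inch '-1 0 0 -0.6 0 0 0;-1 0 0 -1 0 0 0;-1 -0.2 1 -1 0 0 0;-1 -0.25 1 -1 0 0 0;-1 -0.25 1 0 0 0 0;-1 -0.25 1 0 0 0 0;-1 -0.25 1 0 0 0 0;-1 -0.25 1 0 0 0 0;-1 -0.25 1 0 0 0 0;-1 -0.25 1 0 0 0 0' >/dev/null; python3 -m inch '-1 -0.25 1 0 0 0 0;-1 -0.25 1 0 0 0 0;-1 -0.25 1 0 0 0 0;-1 -0.25 1 0 0 0 0;-1 -0.25 1 0 0 0 0;-1 -0.25 1 0 0 0 0;-1 -0.25 1 0 0 0 0;-1 0 0.26 0 0 0 0;-1 0 0 0 0 0 0;-1 0 0 0 0 0 0'
cat > held.py <<'E'
from fit import *
import sys
c=camera("wrist");cv2.imwrite("pics/held_%s.png"%sys.argv[1],c["img"]);np.save("held.npy",c,allow_pickle=True)
uv,p=cloud(c);o=ctrl.get_obs();t=o["ee_pos"];print(t,o["eef_rot"],o["grip_width"],o["force"].round(1))
q=p[near(p,*t[:2],.032)&(p[:,2]>t[2]-.01)&(p[:,2]<t[2]+.02)&(abs(p[:,1]-t[1])<.0235)]
print("held",len(q),np.median(q[:,2]).round(4),cv2.minEnclosingCircle((q[:,:2]*1000).astype(np.float32)),q.min(0),q.max(0))
g=p[near(p,.61,.0645,.04)&(p[:,2]>.05)&(p[:,2]<.066)];print("post pts",len(g))
for a in((.5884,.0418),(.5873,.0859),(.6316,.0867),(.6326,.0427)):
    s=g[near(g,*a,.012)]; print(len(s),s.mean(0).round(4) if len(s) else 0)
E
python3 held.py b
```

```text
time_s: 8.98
ee_pos: [0.6173, 0.0633, 0.1113]
eef_rot: [-3.141, 0.0, -3.121]
force: [0.3, 0.2, -1.1]
grip_width: 0.0493
grip_force: 30.0
[0.61730294 0.06331492 0.11117148] [-3.14151335e+00  8.57934774e-05 -3.12126476e+00] 0.04927915166406105 [ 0.5 -0.4 -1.5]
held 6981 0.122 ((618.0550537109375, 63.3092155456543), 25.315753936767578) [0.59296963 0.03981509 0.1086367 ] [0.64317414 0.08679932 0.1245351 ]
post pts 397
201 [0.5884 0.0424 0.0583]
196 [0.5875 0.086  0.0584]
0 0
0 0
```

View pics/held_b.png

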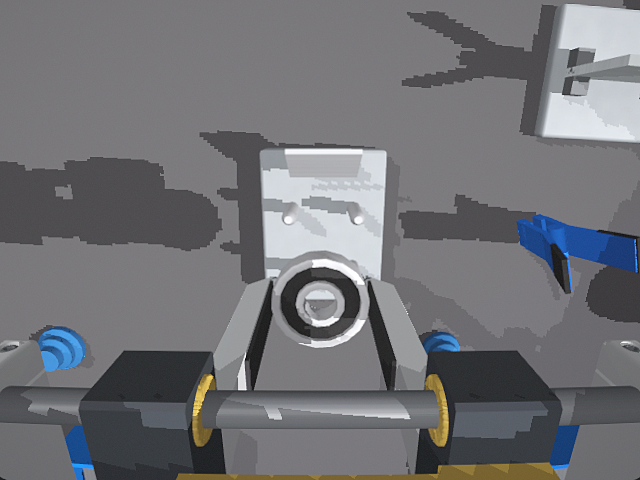

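The bearing is held level at (320,300), with the two front posts at (290,213) and (358,213). It is 7.7 mm too far in x, so I correct that and lower.

```bash
python3 -m inch '-1 0.256 0.05 0 0 0 0;-1 0 0 0.8 0 0 0;-1 0 0 0.5 0 0 0;-1 0 0 0 0 0 0;-1 0 0 0 0 0 0'; python3 held.py b2; python3 -m inch '-1 0 0 0.3 0 0 0;-1 0 0 0.3 0 0 0; -1 0 0 0 0 0 0'
```

```text
time_s: 9.65
ee_pos: [0.61, 0.0656, 0.0727]
eef_rot: [3.142, 0.001, -3.12]
force: [-0.1, -0.0, -1.7]
grip_width: 0.0494
grip_force: 30.0
[0.61005605 0.06565006 0.07277288] [ 3.14156078e+00  1.14048829e-03 -3.12017658e+00] 0.049021554950471405 [-0.4  0.  -0.5]
held 6986 0.0834 ((607.4481201171875, 64.6217269897461), 28.31980323791504) [0.58530512 0.04216308 0.06284084] [0.63553455 0.08914613 0.08639845]
post pts 543
259 [0.588  0.0428 0.0581]
273 [0.5872 0.086  0.0581]
0 0
11 [0.6349 0.04   0.0588]
time_s: 10.07
ee_pos: [0.6092, 0.0656, 0.0529]
eef_rot: [-3.142, -0.002, -3.12]
force: [0.3, 0.3, -1.2]
grip_width: 0.0494
grip_force: 30.0
```

```bash
python3 -m inch '-1 0 0 0.4 0 0 0;-1 0 0 0.37 0 0 0;-1 0 0 0 0 0 0;1 0 0 0 0 0 0;1 0 0 0 0 0 0;1 0 0 0 0 0 0;1 0 0 0 0 0 0;1 0 0 0 0 0 0'; python3 -m inch '1 0 0 -0.7 0 0 0;1 0 0 -1 0 0 0;1 0 0 -1 0 0 0;1 0 0 0 0 0 0'
python3 - <<'E'
from fit import *
c=camera("wrist");uv,p=cloud(c);o=ctrl.get_obs();print(o["ee_pos"],o["eef_rot"])
q=p[near(p,.61,.0645,.0265)&(p[:,2]>.032)&(p[:,2]<.045)];print("bearing",len(q),np.percentile(q[:,2],[5,50,95]),cv2.minEnclosingCircle((q[:,:2]*1000).astype(np.float32)))
E
```

```text
time_s: 11.08
ee_pos: [0.6097, 0.0657, 0.0309]
eef_rot: [3.142, 0.0, -3.12]
force: [-0.5, 0.1, 0.4]
grip_width: 0.093
grip_force: 0.0
time_s: 11.58
ee_pos: [0.6107, 0.0657, 0.1142]
eef_rot: [3.142, 0.004, -3.12]
force: [0.3, 0.4, -1.1]
grip_width: 0.0945
grip_force: 0.0
[0.60990579 0.06566828 0.11234876] [ 3.14157752e+00  1.40892181e-03 -3.12010808e+00]
bearing 3238 [0.03649101 0.03883288 0.04028999] ((610.007568359375, 65.16873931884766), 25.039112091064453)
```

```bash
python3 -m inch '1 0.5 -1 -0.8 0 0 0;1 0.6 -1 -0.8 0 0 0;1 0.6 -1 0 0 0 0;1 0.6 -1 0 0 0 0;1 0.6 -1 0 0 0 0;1 0.6 -1 0 0 0 0;1 0.6 -1 0 0 0 0;1 0.6 -1 0 0 0 0;1 0.6 -1 0 0 0 0;1 0.6 -0.87 0 0 0 0' >/dev/null; python3 -m inch '1 0.09 0 0 0 0 0;1 0 0 0 0 0 0'
python3 - <<'E'
from fit import *
c=camera("wrist");uv,p=cloud(c);o=ctrl.get_obs();print(o["ee_pos"],o["eef_rot"])
q=p[near(p,.4365,-.2345,.045)&(p[:,2]>.004)&(p[:,2]<.014)];print("spacer",len(q),rect(q),np.median(q[:,2]),cv2.minEnclosingCircle((q[:,:2]*1000).astype(np.float32)))
E
```

```text
time_s: 13.12
ee_pos: [0.4363, -0.2337, 0.1592]
eef_rot: [3.141, -0.001, -3.12]
force: [-0.4, 0.5, 0.6]
grip_width: 0.0938
grip_force: 0.0
[ 0.43651694 -0.23355853  0.15933632] [ 3.14102780e+00 -6.24813011e-04 -3.11973373e+00]
spacer 1125 (array([ 435.4, -235.1]), array([49., 49.]), 2.1) 0.008269814577644696 ((435.7921142578125, -235.267333984375), 24.983213424682617)
```

```bash
python3 -m inch '1 0.03 -0.05 0.8 0 0 0;1 0 0 1 0 0 0;1 0 0 1 0 0 0;1 0 0 1 0 0 0;1 0 0 0.9 0 0 0;1 0 0 0.52 0 0 0;1 0 0 0 0 0 0;-1 0 0 0 0 0 0;-1 0 0 0 0 0 0;-1 0 0 0 0 0 0' 30; python3 -m inch '-1 0 0 0 0 0 0;-1 0 0 0 0 0 0;-1 0 0 -0.5 0 0 0;-1 -0.1 0 -1 0 0 0;-1 -0.6 1 -1 0 0 0;-1 -0.6 1 -1 0 0 0;-1 -0.6 1 -0.2 0 0 0;-1 -0.6 1 0 0 0 0;-1 -0.6 1 0 0 0 0;-1 -0.6 1 0 0 0 0'; python3 -m inch '-1 -0.6 1 0 0 0 0;-1 -0.6 1 0 0 0 0;-1 -0.6 1 0 0 0 0;-1 -0.53 0.88 0 0 0 0;-1 0 0 0 0 0 0;-1 0 0 0 0 0 0';python3 held.py s
```

```text
time_s: 14.42
ee_pos: [0.4357, -0.2359, 0.0038]
eef_rot: [-3.141, 0.001, -3.12]
force: [-0.1, 0.6, 0.0]
grip_width: 0.0677
grip_force: 0.0
time_s: 15.68
ee_pos: [0.5431, -0.0523, 0.1154]
eef_rot: [-3.141, 0.001, -3.12]
force: [-0.8, -0.1, 0.5]
grip_width: 0.0488
grip_force: 30.0
time_s: 16.42
ee_pos: [0.6097, 0.064, 0.1147]
eef_rot: [-3.141, -0.0, -3.12]
force: [0.2, -0.5, -0.7]
grip_width: 0.0488
grip_force: 30.0
[0.60967429 0.0637042  0.11468181] [-3.14145797e+00  4.19474619e-05 -3.12075316e+00] 0.04877414126973845 [-0.2 -0.7 -0.5]
held 3657 0.1195 ((610.06005859375, 63.90625762939453), 25.084741592407227) [0.58502043 0.0402166  0.11154701] [0.63504818 0.08719718 0.1220745 ]
post pts 576
193 [0.5882 0.0424 0.0581]
191 [0.5874 0.0859 0.0582]
79 [0.6319 0.0845 0.0577]
113 [0.6324 0.0449 0.0583]
```

```bash
python3 -m inch '-1 0 0.035 0.6 0 0 0;-1 0 0 0.6 0 0 0;-1 0 0 0.3 0 0 0;-1 0 0 0.3 0 0 0;-1 0 0 0.3 0 0 0;-1 0 0 0.26 0 0 0;-1 0 0 0 0 0 0'
```

```text
time_s: 17.35
ee_pos: [0.6098, 0.0655, 0.0429]
eef_rot: [-3.142, -0.001, -3.12]
force: [0.6, 0.6, -0.4]
grip_width: 0.0488
grip_force: 30.0
```

```bash
python3 -m inch '1 0 0 0 0 0 0;1 0 0 0 0 0 0;1 0 0 0 0 0 0;1 0 0 0 0 0 0;1 0 0 -0.7 0 0 0;1 0 0 -1 0 0 0;1 0 0 -1 0 0 0;1 0 0 0 0 0 0' >/dev/null
python3 - <<'E'
from fit import *
c=camera("wrist");uv,p=cloud(c);o=ctrl.get_obs();print(o["ee_pos"],o["eef_rot"])
q=p[near(p,.61,.0645,.0265)&(p[:,2]>.034)&(p[:,2]<.055)];q=q[q[:,2]>.044];print("spacer",len(q),np.percentile(q[:,2],[5,50,95]),cv2.minEnclosingCircle((q[:,:2]*1000).astype(np.float32)))
E
python3 -m inch '1 0 -1 0 0 0 -0.33;1 0 -1 0 0 0 0;1 0 -1 0 0 0 0;1 0 -1 0 0 0 0;1 0 -1 0 0 0 0;1 0 -1 0 0 0 0;1 0.1 -1 0 0 0 0;1 0.1 -1 0 0 0 0;1 0.1 -1 0.4 0 0 0;1 0.2 -1 0 0 0 0';python3 -m inch '1 0.2 -0.46 0 0 0 0;1 0 0 0 0 0 0'
cat > capfit.py <<'E'
from fit import *
c=camera("wrist");np.save("w_cap.npy",c,allow_pickle=True);uv,p=cloud(c);o=ctrl.get_obs();print(o["ee_pos"],o["eef_rot"])
q=p[near(p,.6,-.252,.07)]
d=q[(q[:,0]>.605)&(q[:,2]>.003)&(q[:,2]<.008)]
# circle fit on outer rim points of disc: take contour via convex hull
hl=cv2.convexHull((d[:,:2]*1000).astype(np.float32))[:,0];hl=hl[hl[:,0]>622]
A=np.c_[2*hl,np.ones(len(hl))];s=np.linalg.lstsq(A,(hl**2).sum(1),rcond=None)[0];print("disc",s[:2],np.sqrt(s[2]+s[0]**2+s[1]**2))
rib=q[(q[:,2]>.019)&(q[:,0]>.585)&(q[:,2]<.026)];print("rib",rect(rib),np.median(rib[:,2]))
l=q[(q[:,2]>.008)&(q[:,0]<.58)];print("lip",rect(l));e=l[l[:,2]>.024];print(e.mean(0),np.degrees(np.arctan(np.polyfit(e[:,1],e[:,0],1)[0])))
E
python3 capfit.py
```

```text
[0.61021095 0.06556063 0.12493906] [ 3.14157184e+00  1.42594284e-03 -3.12010871e+00]
spacer 1692 [0.04538442 0.04734936 0.04852614] ((610.36669921875, 65.18649291992188), 24.962608337402344)
time_s: 19.65
ee_pos: [0.616, -0.2354, 0.1097]
eef_rot: [3.14, -0.003, -3.062]
force: [0.7, -0.5, 0.5]
grip_width: 0.0942
grip_force: 0.0
time_s: 19.9
ee_pos: [0.6116, -0.2493, 0.1117]
eef_rot: [3.141, -0.001, -3.064]
force: [0.1, -0.0, 0.0]
grip_width: 0.0941
grip_force: 0.0
[ 0.61193879 -0.24854919  0.11206792] [ 3.14117825e+00 -4.27550463e-04 -3.06278056e+00]
disc [ 620.07049093 -249.80808773] 24.750250027652452
rib (array([ 611.4, -250.4]), array([29.7, 11.5]), 4.3) 0.023441499268592736
lip (array([ 567. , -230.5]), array([90.2, 22.1]), 84.1)
[ 0.57455042 -0.20079041  0.21464822] 11.9046887799361
```

```bash
python3 -m inch '1 -0.08 -0.063 0.8 0 0 0;1 0 0 1 0 0 0;1 0 0 1 0 0 0;1 0 0 0.65 0 0 0;1 0 0 0 0 0 0;-1 0 0 0 0 0 0;-1 0 0 0 0 0 0;-1 0 0 0 0 0 0;-1 0 0 0 0 0 0;-1 0 0 0 0 0 0' 30; python3 -m inch '-1 0 0 0 0 0 0;-1 0 0 0 0 0 0;-1 0 0 0 0 0 0'; python3 -m inch '-1 0 0 -0.6 0 0 0;-1 0 0 -1 0 0 0;-1 0 1 -1 0 0 0.33;-1 0 1 -1 0 0 0;-1 0 1 -0.2 0 0 0;-1 0 1 0 0 0 0;-1 0 1 0 0 0 0;-1 0 1 0 0 0 0;-1 0 1 0 0 0 0;-1 0 1 0 0 0 0';python3 -m inch '-1 0 1 0 0 0 0;-1 0.1 1 0 0 0 0;-1 0 0.5 0 0 0 0;-1 0 0 0 0 0 0;-1 0 0 0 0 0 0'
cat > caph.py <<'E'
from fit import *
import sys
c=camera("wrist");cv2.imwrite("pics/caph_%s.png"%sys.argv[1],c["img"]);uv,p=cloud(c);o=ctrl.get_obs();t=o["ee_pos"];print(t,o["eef_rot"],o["grip_width"],o["force"].round(1))
b=t[2]-.0085
q=p[near(p,*t[:2],.11)&(p[:,2]>b-.01)&(p[:,2]<b+.04)]
dz=q[:,2]-b
d=q[(dz>.001)&(dz<.009)&(q[:,0]>t[0]-.022)&near(q,t[0]+.005,t[1],.03)]
print("disc n",len(d),"z",np.percentile(d[:,2]-b,[5,50,95]).round(4))
hl=cv2.convexHull((d[:,:2]*1000).astype(np.float32))[:,0]
ctr=np.array([t[0]*1000+5,t[1]*1000]);hl=hl[(np.hypot(*(hl-ctr).T)>22)]
A=np.c_[2*hl,np.ones(len(hl))];s=np.linalg.lstsq(A,(hl**2).sum(1),rcond=None)[0];print("disc",s[:2].round(1),np.sqrt(s[2]+s[0]**2+s[1]**2).round(1),len(hl))
rib=q[(dz>.0205)&(dz<.026)&(q[:,0]>t[0]-.025)&(abs(q[:,1]-t[1])<.0058)];print("rib",rect(rib),np.median(rib[:,2])-b)
l=q[(dz>.022)&(q[:,0]<t[0]-.04)];print("lip",len(l),rect(l),l[:,2].max()-b,np.degrees(np.arctan(-np.polyfit(l[:,1],l[:,0],1)[0])))
n=p[near(p,.61,.065,.045)&(p[:,2]>.05)&(p[:,2]<.066)]
for a in((.5884,.0424),(.5873,.0859),(.6316,.0867),(.6326,.0427)):
    s=n[near(n,*a,.009)]; print(len(s),s.mean(0).round(4) if len(s) else 0)
E
python3 caph.py 1
```

```text
time_s: 21.2
ee_pos: [0.6146, -0.2508, 0.009]
eef_rot: [-3.142, 0.0, -3.063]
force: [-0.6, -0.8, -0.3]
grip_width: 0.0472
grip_force: 0.0
time_s: 21.58
ee_pos: [0.6146, -0.2507, 0.0089]
eef_rot: [3.142, -0.0, -3.063]
force: [-0.2, 0.3, -0.7]
grip_width: 0.0177
grip_force: 0.0
time_s: 22.82
ee_pos: [0.6078, -0.0099, 0.1243]
eef_rot: [-3.142, 0.001, -3.12]
force: [1.0, 0.5, -1.5]
grip_width: 0.0117
grip_force: 30.0
time_s: 23.45
ee_pos: [0.6033, 0.0631, 0.1231]
eef_rot: [-3.141, 0.0, -3.121]
force: [0.1, 0.5, -1.5]
grip_width: 0.0121
grip_force: 30.0
[0.60328452 0.06301903 0.12306276] [-3.14141506e+00  4.92083317e-05 -3.12111850e+00] 0.011572275605292845 [-0.  -0.7 -0.8]
disc n 119 z [0.0015 0.0054 0.0087]
disc [604.2  62.8] 18.3 5
rib (array([603.1,  63. ]), array([16.4, 11.6]), 0.1) 0.021457075255466973
lip 458 (array([548.1,  61.9]), array([ 3.6, 43.4]), 0.4) 0.02484042773663947 0.766163184301485
95 [0.5881 0.0404 0.0587]
166 [0.5872 0.0863 0.0584]
0 0
0 0
```

View pics/caph_1.png

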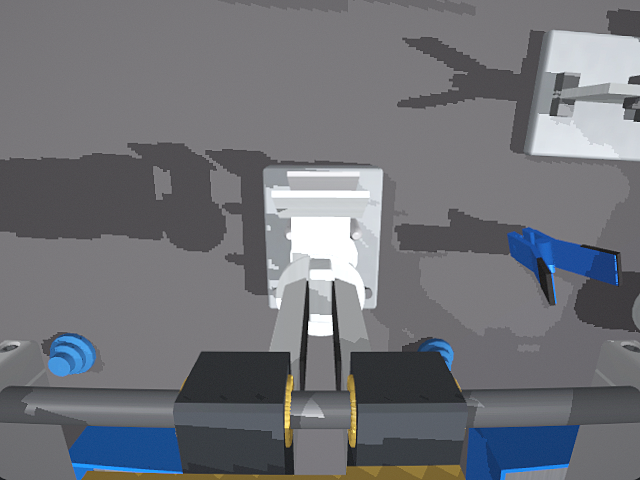

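```bash
cat > prof.py <<'E'
from fit import *
c=camera("wrist");uv,p=cloud(c);t=ctrl.get_obs()["ee_pos"];print(t)
b=t[2]-.0085
def show(nm,m):
    q=p[m];out=[]
    for a in np.arange(-.08,.04,.005):
        s=q[(q[:,0]-t[0]>=a)&(q[:,0]-t[0]<a+.005)]
        if len(s)>3: out.append((round((a+.0025)*1000,1),(np.percentile(s[:,2],[10,50,90])-b).round(4).tolist(),len(s)))
    print(nm,*out,sep="\n")
z=(p[:,2]>b-.015)&(p[:,2]<b+.035)
show("mid",z&(abs(p[:,1]-t[1])<.005))
show("side",z&(abs(abs(p[:,1]-t[1])-.02)<.003))
l=p[z&(p[:,0]<t[0]-.04)&(abs(p[:,1]-t[1])<.03)];r=l-t
for y in(-.018,-.009,0,.009,.018):
    s=r[abs(r[:,1]-y)<.003];i=s[:,2]>s[:,2].max()-.003;print(y,"edge x,z-b",s[i,0].mean().round(4),(s[:,2].max()+.0085).round(4))
E
python3 prof.py
```

```text
[0.60329314 0.06305948 0.12303436]
mid
(np.float64(-57.5), [0.0213, 0.022, 0.0229], 91)
(np.float64(-52.5), [0.0167, 0.0201, 0.0228], 171)
(np.float64(-47.5), [0.0077, 0.0113, 0.0147], 142)
(np.float64(-42.5), [-0.0009, 0.0026, 0.0059], 117)
(np.float64(-37.5), [-0.0041, -0.0033, -0.0024], 149)
(np.float64(-32.5), [-0.0042, -0.0034, -0.0027], 168)
(np.float64(-27.5), [-0.0039, -0.0033, -0.0026], 172)
(np.float64(-22.5), [-0.004, -0.0032, -0.0025], 167)
(np.float64(-17.5), [-0.0031, 0.0048, 0.0153], 412)
(np.float64(-12.5), [0.015, 0.0157, 0.0165], 185)
(np.float64(-7.5), [0.015, 0.0158, 0.0165], 178)
(np.float64(-2.5), [0.015, 0.0158, 0.0166], 177)
(np.float64(2.5), [0.0152, 0.0158, 0.0165], 164)
(np.float64(7.5), [0.0152, 0.016, 0.0167], 168)
(np.float64(12.5), [0.015, 0.0158, 0.0165], 101)
(np.float64(22.5), [-0.0024, -0.0017, -0.001], 50)
(np.float64(27.5), [-0.0026, -0.0018, -0.001], 128)
(np.float64(32.5), [-0.0031, -0.002, -0.0014], 37)
side
(np.float64(-57.5), [0.021, 0.0219, 0.023], 100)
(np.float64(-52.5), [0.0162, 0.0203, 0.0227], 164)
(np.float64(-47.5), [0.008, 0.0115, 0.015], 124)
(np.float64(-42.5), [0.0001, 0.003, 0.0065], 110)
(np.float64(-37.5), [-0.005, -0.0031, -0.0015], 45)
(np.float64(-12.5), [-0.0058, -0.0028, -0.0017], 23)
(np.float64(-7.5), [-0.0033, -0.002, 0.028], 157)
(np.float64(-2.5), [-0.003, -0.0021, -0.0014], 163)
(np.float64(2.5), [-0.0026, -0.002, -0.0012], 80)
(np.float64(7.5), [-0.0029, -0.0021, -0.0013], 44)
(np.float64(12.5), [-0.0026, -0.002, -0.0018], 9)
-0.018 edge x,z-b -0.055 0.024
-0.009 edge x,z-b -0.055 0.0236
0 edge x,z-b -0.0552 0.024
0.009 edge x,z-b -0.0553 0.0238
0.018 edge x,z-b -0.0555 0.0239
```

The cap is held level, about 7 mm low in the fingers, with its lip towards the nest's lip at (320,195). I make a 2 mm correction in y and lower it.

```bash
python3 -m inch '-1 -0.03 0.07 0.6 0 0 0;-1 0 0 0.6 0 0 0;-1 0 0 0.2 0 0 0;-1 0 0 0 0 0 0;-1 0 0 0 0 0 0'; python3 prof.py | tail -12; python3 -m inch '-1 0 0 0.2 0 0 0;-1 0 0 0.2 0 0 0;-1 0 0 0 0 0 0'
```

```text
time_s: 24.18
ee_pos: [0.6043, 0.0662, 0.0814]
eef_rot: [3.142, 0.001, -3.12]
force: [0.7, 0.1, -0.7]
grip_width: 0.0117
grip_force: 30.0
(np.float64(-17.5), [-0.0142, -0.0124, -0.011], 111)
(np.float64(-12.5), [-0.0138, -0.0113, -0.0023], 75)
(np.float64(-7.5), [-0.004, -0.0021, 0.0293], 164)
(np.float64(-2.5), [-0.0032, -0.0022, -0.0014], 159)
(np.float64(2.5), [-0.003, -0.0022, -0.0015], 85)
(np.float64(7.5), [-0.003, -0.0023, -0.0015], 45)
(np.float64(12.5), [-0.0025, -0.0023, -0.0013], 12)
-0.018 edge x,z-b -0.055 0.0241
-0.009 edge x,z-b -0.055 0.0236
0 edge x,z-b -0.0552 0.0241
0.009 edge x,z-b -0.0554 0.024
0.018 edge x,z-b -0.0555 0.0235
time_s: 24.6
ee_pos: [0.6038, 0.0661, 0.0683]
eef_rot: [-3.141, -0.001, -3.12]
force: [0.4, -0.8, -1.9]
grip_width: 0.0118
grip_force: 30.0
```

```bash
python3 -m inch '-1 0 0 0.1 0 0 0;-1 0 0 0.08 0 0 0;-1 0 0 0 0 0 0;-1 0 0 0 0 0 0'; python3 -m inch '-0.3 0 0 0 0 0 0;-0.3 0 0 0 0 0 0;-0.3 0 0 0 0 0 0;-0.3 0 0 -0.6 0 0 0;-0.3 0 0 -1 0 0 0;-0.3 0 0 -0.6 0 0 0;-0.3 0 0 0 0 0 0'
cat > seated.py <<'E'
from fit import *
c=camera("wrist");cv2.imwrite("pics/seated.png",c["img"]);np.save("w_seat.npy",c,allow_pickle=True);uv,p=cloud(c);o=ctrl.get_obs();print(o["ee_pos"],o["eef_rot"])
q=p[near(p,.61,.065,.03)&(p[:,2]<.085)]
d=q[(q[:,2]>.047)&(q[:,2]<.056)];x=d[:,0];print("disc z front/back/left/right",[np.median(d[m,2]).round(4) for m in (x<.605,x>.622,d[:,1]<.055,d[:,1]>.076)])
r=q[(q[:,2]>.066)&(q[:,2]<.075)&(abs(q[:,1]-.065)<.01)];print("rib",rect(r),np.median(r[:,2]))
l=p[(p[:,0]<.575)&(p[:,0]>.535)&(abs(p[:,1]-.065)<.024)&(p[:,2]>.03)&(p[:,2]<.085)]
e=l[l[:,2]>.07];print("lip edge",e.min(0).round(4),e.max(0).round(4),rect(e))
for y in(.046,.055,.064,.073,.082):
    s=l[abs(l[:,1]-y)<.003];s=s[s[:,2]>.068];print(y,"x range",s[:,0].min().round(4),s[:,0].max().round(4),"zmax",s[:,2].max().round(4))
E
python3 seated.py
```

```text
time_s: 25.1
ee_pos: [0.604, 0.0661, 0.0635]
eef_rot: [-3.142, -0.0, -3.12]
force: [-0.4, -0.8, -1.3]
grip_width: 0.0113
grip_force: 30.0
time_s: 25.98
ee_pos: [0.6046, 0.0662, 0.1313]
eef_rot: [3.142, 0.003, -3.12]
force: [-0.3, 0.9, 0.6]
grip_width: 0.0329
grip_force: 0.0
[0.60404437 0.06617226 0.12979973] [ 3.14158709e+00  7.23413678e-04 -3.12012207e+00]
disc z front/back/left/right [np.float64(0.0523), np.float64(0.0525), np.float64(0.0526), np.float64(0.0525)]
rib (array([602.3,  65.8]), array([30. , 11.8]), 0.8) 0.07042851957725532
lip edge [0.5447 0.042  0.07  ] [0.5549 0.0869 0.0799] (array([549.9,  64.5]), array([ 9.6, 44.9]), 1.1)
0.046 x range 0.5455 0.5561 zmax 0.0799
0.055 x range 0.5453 0.5559 zmax 0.0797
0.064 x range 0.5452 0.5557 zmax 0.079
0.073 x range 0.545 0.5555 zmax 0.0791
0.082 x range 0.5447 0.5553 zmax 0.0797
```

View pics/seated.png

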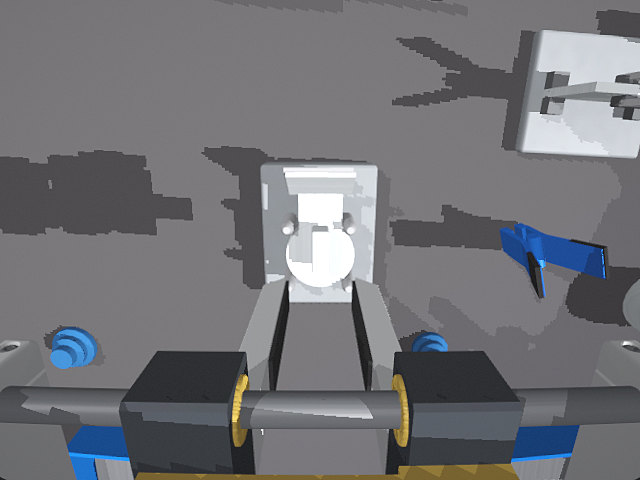

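Cap seated flat with its disc top at 52.3 mm and its lip lying against the fixed lip at (320,182). Next is the clip.

```bash
python3 -m inch '1 0 0 -1 0 0 0.922;1 0 0 -1 0 0 0.922;1 0 0 -1 0 0 0.922;1 0 0 0 0 0 0.922;1 0 0 0 0 0 0.922;1 0 0 0 0 0 0.922;1 0 0 0 0 0 0.922;1 0 0 0 0 0 0.922;1 0 0 0 0 0 0.922;1 0 0 0 0 0 0.922'; python3 -m inch '1 0.96 -0.54 0 0 0 0;1 0.96 -0.54 0 0 0 0;1 0.96 -0.54 0 0 0 0;1 0.96 -0.54 0 0 0 0;1 0.96 -0.54 0 0 0 0;1 0.96 -0.54 0 0 0 0;1 0.96 -0.54 0 0 0 0;1 0 0 0 0 0 0;1 0 0 0 0 0 0'
cat > clipfit.py <<'E'
from fit import *
import sys
c=camera("wrist");cv2.imwrite("pics/clip_%s.png"%sys.argv[1],c["img"]);np.save("w_c2.npy",c,allow_pickle=True);uv,p=cloud(c);o=ctrl.get_obs();t=o["ee_pos"];print(t,o["eef_rot"],o["qpos"].round(2))
s=p[near(p,.491,.2675,.06)&(p[:,2]<.15)]
for a,b in((.128,.146),(.115,.128),(.085,.115)):
    q=s[(s[:,2]>a)&(s[:,2]<b)];print(a,len(q),rect(q) if len(q)>5 else 0)
q=s[s[:,2]>.128]
for k in (q[q[:,0]<.491],q[q[:,0]>.491]): print("handle",len(k),np.percentile(k,[2,50,98],axis=0).round(4).tolist())
f=p[near(p,*t[:2],.075)&(p[:,2]>t[2]-.01)&(p[:,2]<t[2]+.03)]
for k in (f[f[:,0]<t[0]],f[f[:,0]>t[0]]): print("finger",len(k),np.percentile(k,[2,50,98],axis=0).round(4).tolist())
E
python3 clipfit.py 1
```

```text
time_s: 27.28
ee_pos: [0.6037, 0.0662, 0.2181]
eef_rot: [-3.139, 0.0, 1.549]
force: [0.3, 0.1, 0.8]
grip_width: 0.094
grip_force: 0.0
time_s: 28.4
ee_pos: [0.4941, 0.2691, 0.2188]
eef_rot: [-3.141, 0.001, 1.554]
force: [0.3, 0.0, -0.6]
grip_width: 0.0941
grip_force: 0.0
[0.4943417  0.26888482 0.21899732] [-3.14089579e+00  5.02429538e-04  1.55319298e+00] [ 0.43  0.32  1.46 -0.    1.36  0.45]
0.128 730 (array([490.9, 268.3]), array([24.1, 49.4]), 89.1)
0.115 371 (array([490.9, 268.9]), array([23. , 40.2]), 89.1)
0.085 1005 (array([490.5, 268.5]), array([26.4, 31.7]), 88.9)
handle 371 [[0.4665, 0.2579, 0.1285], [0.4705, 0.2698, 0.1381], [0.474, 0.2804, 0.1404]]
handle 359 [[0.508, 0.2569, 0.1285], [0.5114, 0.2691, 0.1382], [0.5156, 0.2797, 0.1404]]
finger 1143 [[0.4363, 0.2625, 0.2204], [0.4466, 0.2781, 0.2367], [0.4478, 0.28, 0.2484]]
finger 1156 [[0.5411, 0.261, 0.2204], [0.5427, 0.2765, 0.2367], [0.5529, 0.2782, 0.2486]]
```

View pics/clip_1.png

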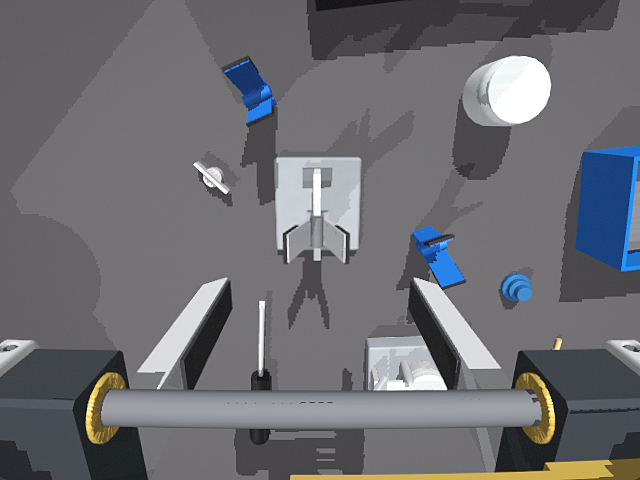

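Clip centred at about (318,235), with its handles at (292,245) and (342,245) spread along world x. I descend with the fingers straddling the handles, then squeeze.

```bash
python3 -m inch '0.4 -0.02 -0.11 0.6 0 0 0;0.4 0 0 0.9 0 0 0;0.4 0 0 0.9 0 0 0;0.4 0 0 0.7 0 0 0;0.4 0 0 0.4 0 0 0;0.4 0 0 0 0 0 0;-1 0 0 0 0 0 0;-1 0 0 0 0 0 0;-1 0 0 0 0 0 0;-1 0 0 0 0 0 0' 40; python3 -m inch '-1 0 0 0 0 0 0;-1 0 0 0 0 0 0;-1 0 0 0 0 0 0;-1 0 0 0 0 0 0' 40
```

```text
time_s: 29.7
ee_pos: [0.4907, 0.2691, 0.1146]
eef_rot: [3.142, -0.0, 1.554]
force: [-0.8, 0.1, -1.0]
grip_width: 0.0294
grip_force: 9.1
time_s: 30.2
ee_pos: [0.4907, 0.2691, 0.1145]
eef_rot: [-3.142, 0.0, 1.554]
force: [-0.2, 0.2, -1.4]
grip_width: 0.0183
grip_force: 40.0
```

```bash
python3 -m inch '-1 0 0 -0.5 0 0 0;-1 0 0 -0.7 0 0 0;-1 0 0 -0.8 0 0 -0.22;-1 0 0 0 0 0 0;-1 0 0 0 0 0 0'
python3 - <<'E'
from fit import *
c=camera("wrist");cv2.imwrite("pics/cliph.png",c["img"][80:480,120:520]);uv,p=cloud(c);o=ctrl.get_obs();t=o["ee_pos"];print(t,o["eef_rot"],o["grip_width"])
q=p[near(p,*t[:2],.05)&(p[:,2]>t[2]-.09)&(p[:,2]<t[2]+.035)&(abs(p[:,0]-t[0])<.03)]
r=q-t
for a in np.arange(-.075,.035,.01):
    s=r[(r[:,2]>a)&(r[:,2]<=a+.01)]
    if len(s)>3: print(round(a,3),len(s),s.min(0).round(4),s.max(0).round(4))
E
```

```text
time_s: 30.82
ee_pos: [0.4905, 0.269, 0.174]
eef_rot: [-3.141, 0.0, 1.591]
force: [-0.9, -0.9, -1.1]
grip_width: 0.0182
grip_force: 40.0
[0.49036783 0.26893723 0.17370085] [-3.14039819e+00  5.24059437e-04  1.59157144e+00] 0.018810405179483142
-0.065 151 [-0.0208 -0.0117 -0.0606] [ 0.0205  0.0107 -0.055 ]
-0.055 319 [-0.0191 -0.0118 -0.055 ] [ 0.0189  0.0108 -0.045 ]
-0.045 268 [-0.0157 -0.0093 -0.045 ] [ 0.0158  0.0107 -0.035 ]
-0.035 378 [-0.0126 -0.0136 -0.035 ] [ 0.0129  0.0125 -0.025 ]
-0.025 817 [-0.0097 -0.0144 -0.025 ] [ 0.0093  0.0125 -0.015 ]
-0.015 139 [-0.0098 -0.0113 -0.0149] [ 0.0094  0.0106 -0.0051]
-0.005 188 [-0.0152 -0.0119 -0.005 ] [0.016  0.0114 0.005 ]
0.005 518 [-0.0207 -0.0111  0.005 ] [0.0213 0.0115 0.015 ]
0.015 1312 [-0.0209 -0.0133  0.015 ] [0.0214 0.0115 0.025 ]
0.025 652 [-0.0212 -0.0105  0.025 ] [0.0215 0.0114 0.035 ]
```

View pics/cliph.png

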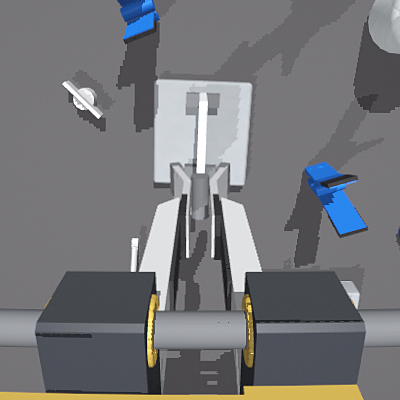

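The clip is held centrally in the fingers at crop pixel (205,200), jaws fully open and off the stand. Now I carry it to the lips.

```bash
python3 -m inch '-1 -0.98 0.06 0 0 0 0;-1 -0.98 0.06 0 0 0 0;-1 -0.98 0.06 0 0 0 0;-1 -0.98 0.06 0 0 0 0;-1 -0.98 0.06 0 0 0 0;-1 -0.98 0.06 0 0 0 0;-1 -1 0.05 0 0 0 0;-1 0 0 0 -1 0 0;-1 0 0 0 -1 0 0;-1 0 0 0 -1 0 0'>/dev/null; python3 -m inch '-1 0 0 0 0 0 0;-1 0 0 0 0 0 0'
cat > lipfit.py <<'E'
from fit import *
import sys
L=np.array([.5465,.0637,.0765]);yw=np.radians(1.2)
B=(R.from_euler('z',yw)*R.from_euler('y',-30,degrees=True)).as_matrix() # lip frame: x normal back-up, y edge, z up slope
c=camera("wrist");cv2.imwrite("pics/lip_%s.png"%sys.argv[1],c["img"]);uv,p=cloud(c);o=ctrl.get_obs();t=o["ee_pos"];Rt=R.from_euler('xyz',o["eef_rot"]).as_matrix()
print("tcp",t,"toolaxes in lip frame\n",(B.T@Rt).round(3));print("mouth in lip frame (mm)",(1000*B.T@(t+Rt[:,2]*.0603-L)).round(1),"grip",o["grip_width"].round(4),"F",o["force"].round(1))
q=(p-L)@B;q=q[(abs(q[:,1])<.03)&(abs(q[:,0])<.012)&(q[:,2]>-.03)&(q[:,2]<.006)]
print("lip pts",len(q))
for a in np.arange(-.03,.006,.003):
    s=q[(q[:,2]>a)&(q[:,2]<=a+.003)]
    if len(s)>5: print(round(a*1000),len(s),"normal",(np.percentile(s[:,0],[3,50,97])*1000).round(1),"y",(np.percentile(s[:,1],[1,99])*1000).round(1))
E
python3 lipfit.py 1
```

```text
time_s: 32.38
ee_pos: [0.5079, 0.063, 0.1748]
eef_rot: [2.621, -0.0, 1.592]
force: [-0.1, -0.5, -0.5]
grip_width: 0.0187
grip_force: 40.0
tcp [0.50813778 0.06300153 0.17485535] toolaxes in lip frame
 [[-0.     1.    -0.002]
 [ 1.     0.     0.   ]
 [ 0.    -0.002 -1.   ]]Traceback (most recent call last):
  File "lipfit.py", line 6, in <module>
    print("tcp",t,"toolaxes in lip frame\n",(B.T@Rt).round(3));print("mouth in lip frame (mm)",(1000*B.T@(t+Rt[:,2]*.0603-L)).round(1),"grip",o["grip_width"].round(4),"F",o["force"].round(1))
                                                                                                                                              ^^^^^^^^^^^^^^^^^^^^^
AttributeError: 'float' object has no attribute 'round'
```

```bash
sed -i 's/o\["grip_width"\].round(4)/o["grip_width"]/' lipfit.py; python3 lipfit.py 1
```

```text
tcp [0.50820419 0.06298433 0.17478345] toolaxes in lip frame
 [[-0.     1.    -0.002]
 [ 1.     0.     0.   ]
 [ 0.    -0.002 -1.   ]]
mouth in lip frame (mm) [15.9  0.1 44. ] grip 0.018556540072995627 F [ 0.1 -0.6 -0.6]
lip pts 691
-30 101 normal [-11.9 -10.3  -1.6] y [-13.5  22.6]
-27 188 normal [-10.4  -7.8   0.6] y [-10.8  23.7]
-24 23 normal [-8.6  3.7  3.8] y [ 3.5 23.7]
-21 20 normal [-1.   3.7  3.7] y [-9.1 23.3]
-18 19 normal [-2.1  3.6  3.7] y [-17.3  23.8]
-15 8 normal [-1.2  1.3  3.6] y [-15.2  23.8]
-12 8 normal [-1.9  0.2  3.1] y [16.5 23.6]
-9 19 normal [-1.6  0.2  1.4] y [ 6.4 23.6]
-6 32 normal [-1.9  0.3  3.7] y [-5.3 23.9]
-3 241 normal [-2.7  1.2  3.7] y [-9.  23.5]
0 32 normal [-2.4  2.3  3.8] y [-10.9  23.2]
```

View pics/lip_1.png

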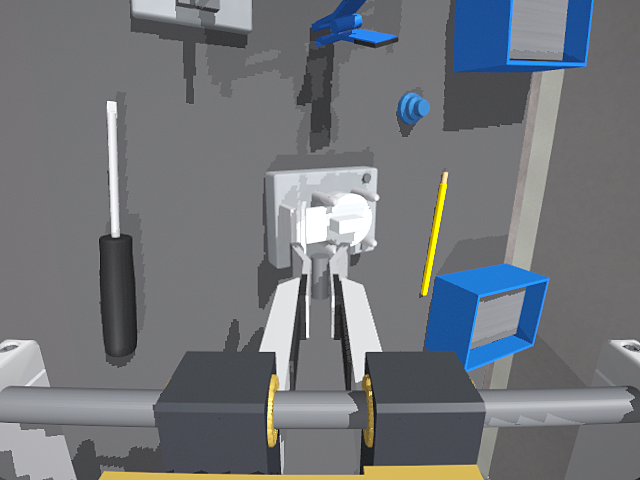

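```bash
python3 -m inch '-1 0.03 -0.517 0 0 0 0;-1 0 0 0.5 0 0 0;-1 0 0 0.5 0 0 0;-1 0 0 0 0 0 0;-1 0 0 0 0 0 0'; python3 lipfit.py 2; python3 -m inch '-1 0 0 0.3 0 0 0;-1 0 0 0.3 0 0 0;-1 0 0 0 0 0 0'
```

```text
time_s: 33.1
ee_pos: [0.5092, 0.0639, 0.1412]
eef_rot: [2.618, -0.0, 1.592]
force: [-0.0, -0.3, -0.1]
grip_width: 0.0187
grip_force: 40.0
tcp [0.5092054  0.06396887 0.14134169] toolaxes in lip frame
 [[-0.  1.  0.]
 [ 1.  0.  0.]
 [ 0.  0. -1.]]
mouth in lip frame (mm) [ 0.1  1.1 14.5] grip 0.01844073313055736 F [-0.2  0.8 -0.1]
lip pts 680
-30 129 normal [-11.4  -9.8   1.5] y [-12.6  23.6]
-27 231 normal [-10.4  -7.9  -2.4] y [-13.5  23.2]
-24 9 normal [-8.8 -0.1  3.5] y [-2.7 23.8]
-21 9 normal [-2.4 -0.1  3.4] y [22.1 23.6]
-18 6 normal [-2.2 -1.2  2.7] y [21.9 23.6]
-12 9 normal [-2.3 -0.1  3.4] y [22.  23.8]
-9 9 normal [-1.4  1.4  3.4] y [22.5 23.9]
-6 6 normal [-2.1 -0.4  3.3] y [22.1 23.6]
-3 232 normal [-2.2  0.6  3.5] y [-1.2 23.6]
0 36 normal [-2.2  1.4  3.5] y [ 2.1 21.6]
time_s: 33.52
ee_pos: [0.5179, 0.0641, 0.1243]
eef_rot: [2.62, 0.0, 1.592]
force: [0.4, 0.1, -1.4]
grip_width: 0.0186
grip_force: 40.0
```

```bash
python3 -m inch '-1 0 0 0.2 0 0 0;-1 0 0 0.22 0 0 0;-1 0 0 0 0 0 0;-1 0 0 0 0 0 0'; python3 -m inch '-0.3 0 0 0 0 0 0;-0.3 0 0 0 0 0 0;0 0 0 0 0 0 0;0 0 0 0 0 0 0;0.5 0 0 0 0 0 0;0.5 0 0 0 0 0 0;0.5 0 0 0 0 0 0;0.5 0 0 0 0 0 0'
```

```text
time_s: 34.02
ee_pos: [0.5243, 0.0643, 0.1143]
eef_rot: [2.618, 0.0, 1.592]
force: [-0.1, -0.4, -1.4]
grip_width: 0.0186
grip_force: 40.0
time_s: 35.02
ee_pos: [0.5243, 0.0643, 0.1143]
eef_rot: [2.618, 0.0, 1.592]
force: [-0.4, 1.2, -0.0]
grip_width: 0.0705
grip_force: 0.0
```

Released with no load; I back off along the tool axis and look.

```bash
python3 -m inch '0.5 0 0 -0.5 0 0 0;0.5 0 0 -1 0 0 0;0.5 0 0 -1 0 0 0;0.5 0 0 -1 0 0 0;0.5 0 0 0 0 0 0;0.5 0 0 0 0 0 0'
python3 - <<'E'
from fit import *
L=np.array([.5465,.0640,.0765]);yw=np.radians(1.2)
B=(R.from_euler('z',yw)*R.from_euler('y',-30,degrees=True)).as_matrix()
c=camera("wrist");im=c["img"][120:420,190:490];uv,p=cloud(c)
q=p[near(p,.53,.064,.06)&(p[:,2]>.078)&(p[:,2]<.14)];r=(q-L)@B*1000
for a in range(4,72,6):
    s=r[(r[:,2]>a)&(r[:,2]<=a+6)]
    if len(s)>4: print("slope",a,len(s),"normal",np.percentile(s[:,0],[2,50,98]).round(1),"y",np.percentile(s[:,1],[2,98]).round(1))
print("top",r[:,2].max())
s=camera("scene");t=camera("top");print(proj(s,[[.53,.064,.1]]),proj(t,[[.53,.064,.1]]))
u,v=proj(s,[[.55,.064,.08]])[0].astype(int);a=cv2.resize(s["img"][v-50:v+50,u-50:u+50],(400,400),interpolation=2)
cv2.imwrite("pics/fin.png",np.hstack([cv2.resize(im,(400,400)),a]))
d=p[near(p,.61,.065,.03)&(p[:,2]>.047)&(p[:,2]<.056)&(p[:,0]>.59)];print("disc z",np.percentile(d[:,2],[5,50,95]).round(4))
E
```

```text
time_s: 35.78
ee_pos: [0.4719, 0.0631, 0.2045]
eef_rot: [2.619, 0.0, 1.592]
force: [-0.0, -0.5, -0.2]
grip_width: 0.0704
grip_force: 0.0
slope 4 26 normal [-9.3  6.2  9.6] y [-6.5 11.1]
slope 10 19 normal [-9.4  6.1  9.1] y [-10.9  11.1]
slope 16 67 normal [-9.2 -5.2  9.3] y [-8.8 13.1]
slope 22 520 normal [-7.7 -0.1  8.3] y [-12.6  12.7]
slope 28 145 normal [-11.7  -8.3  12.1] y [-10.5  11. ]
slope 34 148 normal [-13.2   9.8  12.9] y [-10.3  11. ]
slope 40 160 normal [-15.1 -12.   15.6] y [-10.4  11.5]
slope 46 177 normal [-17.2  13.2  17.4] y [-10.4  11.7]
slope 52 189 normal [-19.4 -15.5  19.2] y [-10.9  11.8]
slope 58 165 normal [-21.6 -17.6  20.5] y [-10.2  11.8]
slope 64 236 normal [-24.6 -21.9 -19.3] y [-11.   11.5]
top 69.69421910063524
[[375.21455806 205.99969902]] [[269.15720277 259.29653847]]
disc z [0.0512 0.0525 0.0538]
```

View pics/fin.png

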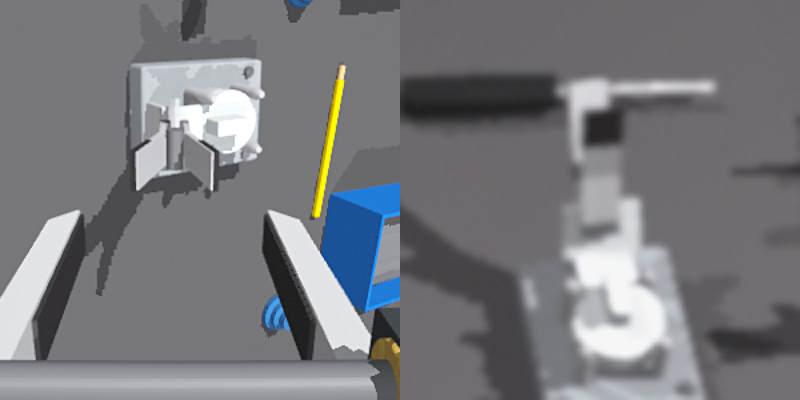

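The clip sits on both lips, centred and in line with their slope. Its handles are at crop pixels (152,165) and (205,165), the cap's disc is flat, and the robot is clear. I'm handing in.

```bash
python3 -c "
from station import ticket
print(ticket.hand_in())"
```

```text
the job is handed in; nothing more can be done
None
```

I built the stack in order (bearing, spacer, cap), and it measured flat. The clip grips both lips at the middle of their edge and in line with their slope. I handed the job in at about 36 s with the robot clear, and no verdict came back.

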